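# Feed the thread spools into the lidded jar

## Robot

A 6-joint arm with a two-finger parallel gripper is mounted at the origin on a cart in front of the work surface, level with it; the furniture and walls round the work are solid. World frame = base frame: x ahead of the robot, y to its left, z up, the work surface at z = 0. Lengths are in mm, angles in rad, forces in N, time in s.
With the tool pointing down it reaches from about 275 to 1000 mm from the base axis. Payload 8.4 kg.
Tool frame: the origin (TCP) lies at the very end of the fingers, on their centre line; the grasp point (between the pads) lies 19 mm behind it; z points along the fingers, x is the direction in which the jaws open and shut, and the axes are right-handed (so a half turn about z gives the same grasp; the last joint's range is limited). The gripper opens to 85 mm and grips with 20 to 120 N. Pads are 22 mm wide; open, the fingers measure 114 mm over their backs; the gripper's body (76 mm by 85 mm) begins 54 mm behind the grasp point. The pads swing forward as they close: fully open they stand 13 mm farther back than shut.
Start: joints at [-0.002, 0.353, 1.633, -0, 1.155, -0.002], TCP at [625.002, -0, 209.381] pointing down, gripper open.
Joint ranges: [-2.63, 2.63], [-0.92, 2.1], [0.06, 2.66], [-1.3, 4.44], [0, 2.69], [-3.02, 3.02]. Speed limits (rad/s): [2.22, 2.22, 2.79, 3.14, 3.14, 3.14].

## Interface

Orientations are given as [roll, pitch, yaw] about the fixed x, y, z axes, in that order (R = Rz(yaw) Ry(pitch) Rx(roll)).
In Python, from rig import r gives the robot as it stands. The module is installed in compiled form; this text tells all that it offers.
- The arm moves only by the tool apply_moves, never from a script. Its argument "targets" is a list that holds one entry, the list of rows, each a list of 7 numbers: the gripper's target within -1 to 1 (fully open at 1, half-way at 0, shut at -1), then the shift along the tool's x, y, z in cm, then the turn, a rotation vector about the tool's x, y, z in degrees. A call has 1 to 8 rows; each row is the pose to reach, as a shift and turn from the pose measured when the call began, along the tool's axes at that moment; what a row does not reach only later rows make up. A row lasts 1/10 s, in which the tool goes at most 50 mm and 8.59 degrees, less where a joint would pass 70% of its speed; a pose out of reach is approached as far as the arm can. A call with a gripper value outside its range is refused whole. The fingers move at their own pace and stop on an object; "newtons" is the grip in N (left out, the last holds). Time passes only in rows, so rows that repeat a pose let the fingers close. It gives the time, the measured TCP pose, the force and the opening at its end, in the units of the state.
- r.sense(): the state, without advancing time (a new reading comes with each control period).
- r.grab_frame(name): name is "scene" or "side" or "wrist"; returns a dict with "pixels" (480x640x3 uint8, red, green, blue), "fov_y" (degrees; the focal length in pixels is half the picture's height over the tangent of half this angle, whatever the lens; pixels are square), "cx", "cy" (the principal point, pixels), "R" (3x3) and "t" (3): a world point X has camera coordinates R X + t; the wrist camera has in their place "mount" (4x4, takes a point from camera to tool coordinates, whose origin is the TCP and whose axes are the tool frame's). Camera axes: x right, y down, z forward; pixel columns grow to the right and rows downward; lengths in mm; the calibration is good to about 2 mm. A picture is of the moment at which its call begins: read the wrist's pose just before it. There is no depth.
- r.sign_off(): hands the job in, once; it reports no verdict.
The state is a dict: "clock": time; "qpos": joint angles; "qvel": joint speeds; "joint_efforts": joint torques, N m; "eef_pos": TCP position; "tcp_rot": TCP orientation; "contact_force": force on the tool from outside, world axes, zero at the start; "wrist_torque": the same for the moment, N m; "opening": opening from 0.0 (shut) to 1.0 (fully open).
Only numpy, scipy, OpenCV 4.12 (cv2) and the standard library are available. Lean on these libraries where they do the work, as an engineer would, in place of code of your own. Each camera call takes 0.05 s, during which the arm holds its last target. There are 200 camera calls.

## Task

Put the two thread spools that stand on the plywood filling stand away into the jar under it: swing the lid clear of the jar's mouth, slide the spools along the deck into the mouth one at a time without lifting them, then swing the lid back fully shut over the mouth. Leave the small round tin on the deck where it is.

Things in the scene. Friction and masses are not known exactly. Their poses are not given: they have to be found in the camera images.
- jar_mouth (a point): centre of the jar's round mouth (43 mm wide inside), flush with the top of the stand's plywood deck, 135 mm above the worktop. Axes of the deck: x points along it to its back edge, where the spools stand, z up. The deck reaches x -60 to +215 mm and y -85 to +85 mm from here, without rails, on four legs fixed to the worktop
- jar_floor (a point): centre of the jar's inner floor, 130 mm straight below the mouth. The glass jar is fixed under the deck: a neck 43 mm inside and 35 mm long, then a shoulder and a body 84 mm inside
- lid (a joint): angle of the flat aluminium swivel lid on the deck over the mouth: 0 = shut (stop), 1.75 rad (stop) = swung away past the deck's front edge. Opens clockwise seen from above, stays where left, under 1 N at the knob. 5 mm plate, its top 6 mm above the deck; its 52 mm disc has left the mouth entirely from about 1.1 rad
- lid_pivot (a point): axis (vertical) of the lid's hinge, at deck-top level, 46 mm from the mouth's centre in the deck's +y direction; same axes as jar_mouth
- lid_knob (a point): middle of the exposed upright round wooden knob on the lid's free end: 18 mm in diameter, from 6 to 42 mm above the deck, 81 mm from the pivot; this point is 30 mm above the deck. With the lid shut the knob stands 35 mm from the mouth's centre in the deck's -y direction
- spool_a_center (a point): thread spool, a plain round reel 29 mm in diameter and 46 mm high, about 30 g, standing upright on the stand's deck behind the jar mouth; cream thread. The point is its centre, half-way up (23 mm above its foot), z along the spool's axis
- spool_b_center (a point): thread spool, a plain round reel 29 mm in diameter and 46 mm high, about 30 g, standing upright on the stand's deck behind the jar mouth; blackish thread. The point is its centre, half-way up (23 mm above its foot), z along the spool's axis
- tin_center (a point): small round screw tin standing on the deck near its back edge, 44 mm in diameter and 18 mm high, to be left alone; the point is its centre, half-way up
Not all that is in view belongs to the job. Leave any green or pink look-alike of the part that bears spool_a_center alone.

How it is judged (in metres and radians):
On the way, in this order (a step that is already met when the one before it is completed fails the run):
1. the lid is swung clear of the mouth with both spools still on the deck (value of joint lid above 1.05 rad and z of each of spool_a_center, spool_b_center in the frame of jar_mouth above 0.008 m), for 0.2 s.
2. one spool is in the jar while the other is still on the deck ((((z of spool_a_center in the frame of jar_mouth below -0.03 m and horizontal distance between spool_a_center and jar_mouth below 0.042 m) and z of spool_b_center in the frame of jar_mouth above 0.008 m) or ((z of spool_b_center in the frame of jar_mouth below -0.03 m and horizontal distance between spool_b_center and jar_mouth below 0.042 m) and z of spool_a_center in the frame of jar_mouth above 0.008 m))), for 0.2 s.
3. both spools are in the jar, the lid still open (z of each of spool_a_center, spool_b_center in the frame of jar_mouth below -0.03 m and horizontal distance between each of spool_a_center, spool_b_center and jar_mouth below 0.042 m and value of joint lid above 0.3 rad), for 0.1 s.
At the end, for the whole second after the job is handed in: Both spools lie at rest in the jar (centres at least 30 mm below its mouth), the lid is shut to within 0.15 rad, and the tin on the deck is within 15 mm of where it stood (z of each of spool_a_center, spool_b_center in the frame of jar_mouth below -0.03 m and horizontal distance between each of spool_a_center, spool_b_center and jar_mouth below 0.042 m and value of joint lid below 0.15 rad and distance of tin_center from where it was at the start of the episode below 0.015 m and linear speed of each of spool_a, spool_b below 0.05 m/s); the robot touches nothing.
It fails at once if a spool is lifted more than 15 mm off the deck (z of any of spool_a_center, spool_b_center in the frame of jar_mouth above 0.038 m).
It fails at once if the tin is pushed more than 15 mm (distance of tin_center from where it was at the start of the episode above 0.015 m).
It also fails if it takes over 70 s, if anything falls off the work surface, if the arm or the gripper's body presses on something with over 40 N, if the wrist force passes 120 N, or if a joint passes its speed limit or range.

## Working session

There is one attempt and no reset: what is moved stays moved. The work goes in short steps, Python scripts to look and compute and a tool call to move; the robot and the scene stay as the last step left them, time stands still between calls to the robot, and variables do not carry over. Pictures are saved under pics/ and viewed, about 8 in all and at most 12, crops included, and the job is handed in when it is done.

Besides the shell and the picture viewer there is one more tool, called after "Emit:" as name([rows], argument=value, ...), one row to a line, values as JSON. apply_moves: Moves the arm, as the interface text tells. Its arguments: {"type":"object","properties":{"targets":{"type":"array"},"newtons":{"type":"number"}},"required":["targets"]}

```bash
mkdir -p pics
cat > h.py <<'E'
import numpy as np, cv2
from rig import r
def grab(n,fn=None):
    s=r.sense(); f=r.grab_frame(n)
    if fn: cv2.imwrite('pics/'+fn+'.png',cv2.cvtColor(f['pixels'],cv2.COLOR_RGB2BGR))
    f['f']=240/np.tan(np.radians(f['fov_y'])/2)
    if n=='wrist':
        from scipy.spatial.transform import Rotation as Ro
        M=np.array(f['mount']); T=Ro.from_euler('xyz',s['tcp_rot']).as_matrix()
        Rc=T@M[:3,:3]; c=T@M[:3,3]+np.array(s['eef_pos'])
        f['R']=Rc.T; f['t']=-Rc.T@c
    f['R']=np.array(f['R']); f['t']=np.array(f['t']); return f
def ray(f,u,v):
    d=f['R'].T@np.array([(u-f['cx'])/f['f'],(v-f['cy'])/f['f'],1.]); return -f['R'].T@f['t'],d
def onz(f,u,v,z):
    c,d=ray(f,u,v); return c+d*(z-c[2])/d[2]
def tri(*obs):
    A=np.zeros((3,3));b=np.zeros(3)
    for f,u,v in obs:
        c,d=ray(f,u,v); d=d/np.linalg.norm(d); P=np.eye(3)-np.outer(d,d); A+=P;b+=P@c
    return np.linalg.solve(A,b)
def proj(f,X):
    p=f['R']@np.array(X,float)+f['t']; return f['f']*p[0]/p[2]+f['cx'],f['f']*p[1]/p[2]+f['cy']
E
python3 - <<'E'
from h import *
print(r.sense())
for n in('scene','side','wrist'):
    f=grab(n,n+'0'); print(n,f['f'],f['cx'],f['cy'],(-f['R'].T@f['t']).round(),f['R'].round(2).tolist())
E
```

```text
{'clock': 0.0, 'qpos': array([-2.43363598e-03,  3.53645674e-01,  1.63418334e+00,  2.43120305e-06,
        1.15521687e+00, -2.37446969e-03]), 'qvel': array([-1.71098409e-03, -2.94004851e-04,  6.67720541e-04,  1.99250522e-04,
        6.58042542e-06, -4.97218608e-04]), 'joint_efforts': array([-2.03471049e-03, -6.05236173e+01, -3.42063046e+01, -2.62302356e-04,
        9.48130677e-03,  3.61521288e-06]), 'eef_pos': array([ 6.24457013e+02, -1.88886448e-02,  2.08642208e+02]), 'tcp_rot': array([-3.14158698e+00,  1.45322867e-03, -6.01453133e-05]), 'contact_force': array([-1.24697979, -0.25801668, -0.39424078]), 'wrist_torque': array([ 0.00377693,  0.00721095, -0.02264068]), 'opening': 0.9970732240399859}
scene 465.96839893402677 323.3720763184658 245.9827182746451 [222. 344. 718.] [[-0.79, -0.61, 0.02], [-0.45, 0.57, -0.69], [0.41, -0.55, -0.73]]
side 559.9363452302276 329.45130881232797 237.81424009969479 [1178. -112.  904.] [[-0.02, 1.0, 0.01], [0.79, 0.02, -0.61], [-0.61, -0.01, -0.79]]
wrist 431.9302255403773 316.2183915626998 244.28656843609343 [624.  75. 373.] [[1.0, 0.0, -0.0], [0.0, -0.96, 0.29], [-0.0, -0.29, -0.96]]
```

View pics/scene0.png

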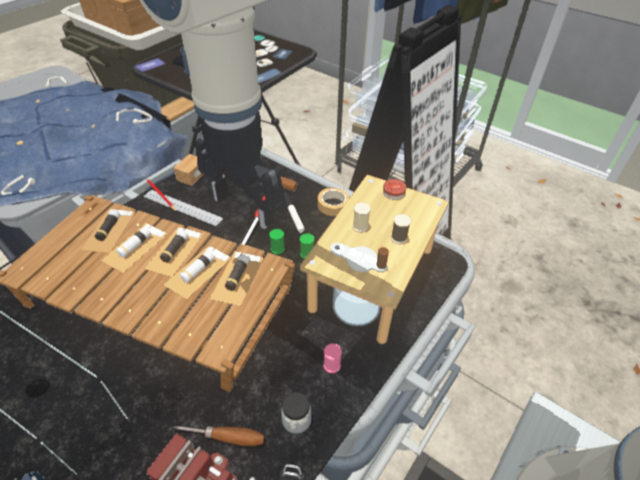

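View pics/side0.png

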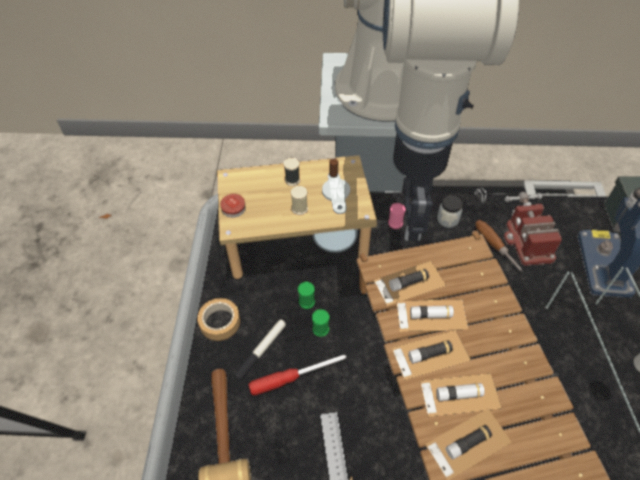

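View pics/wrist0.png

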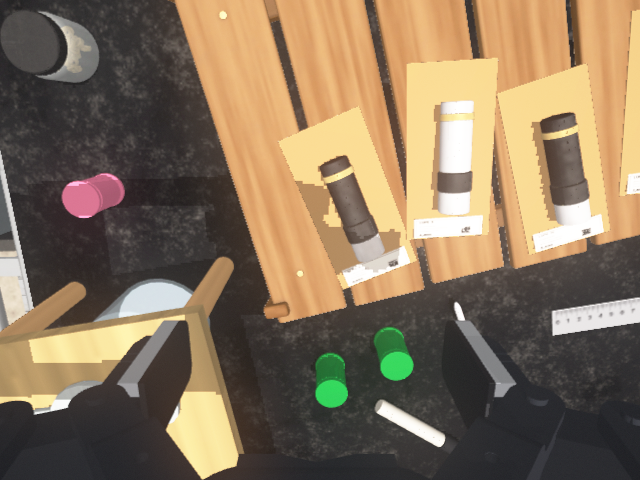

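Scene view: the stand is at the front right. Cream spool at (362,216), blackish spool at (401,228), red tin at (395,188), brown knob at (382,258). Look-alikes: green reels at (277,241) and (307,244), and a pink one at (332,358), all on the worktop. In the side view the cream spool is at (300,199), the black at (291,170), the tin at (233,204) and the knob at (334,168). The cream and black spools on the deck match the text. I'll confirm them in an enlarged crop.

Run:
```python
import cv2,numpy as np
a=cv2.imread('pics/scene0.png')[165:345,290:460]; b=cv2.imread('pics/side0.png')[145:285,205:385]
a=cv2.resize(a,None,fx=3.3,fy=3.3,interpolation=cv2.INTER_CUBIC)[:594,:400*2]
b=cv2.resize(b,None,fx=4,fy=4,interpolation=cv2.INTER_CUBIC)
cv2.imwrite('pics/c1.png',a); cv2.imwrite('pics/c2.png',b)
```

```text
(no output)
```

View pics/c1.png

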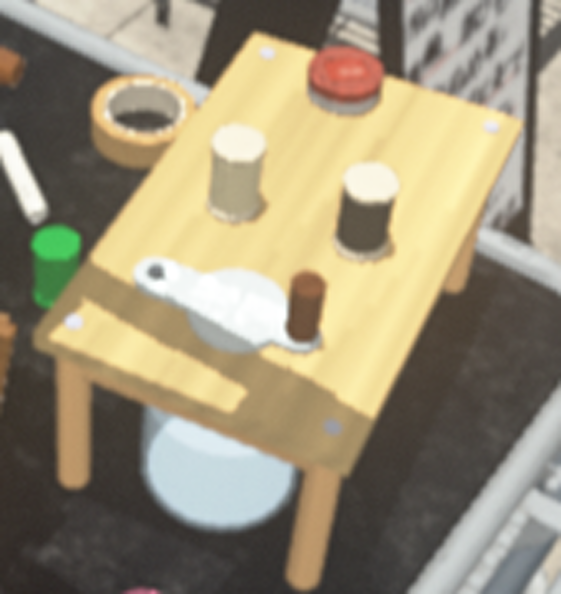

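View pics/c2.png

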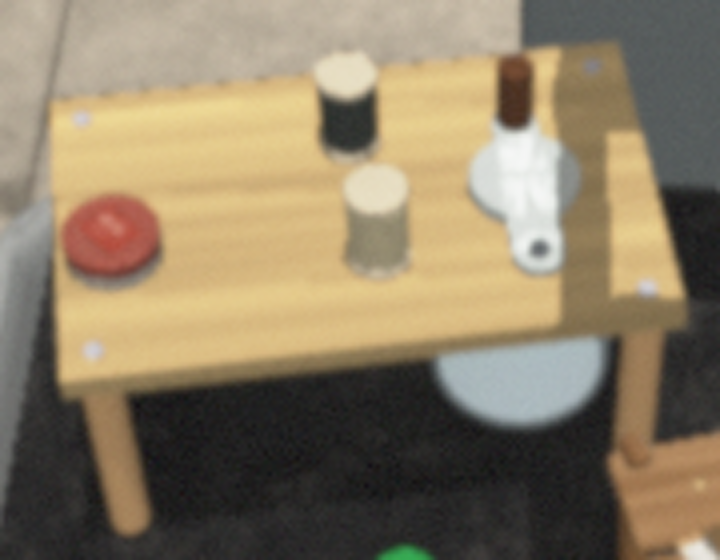

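Run:
```python
from h import *
S,D=grab('scene'),grab('side')
s=lambda u,v:(S,(u+.5)/3.3-.5+290,(v+.5)/3.3-.5+165)
d=lambda u,v:(D,(u+.5)/4-.5+205,(v+.5)/4-.5+145)
P={}
for n,a,b in [('cream',(239,142),(376,189)),('black',(371,184),(346,75)),('knob',(308,279),(516,62)),('tin',(346,74),(111,232)),
 ('pivot',(157,271),(540,248)),('disc',(238,308),(526,177)),('bk+y',(257,33),(62,382)),('bk-y',(521,122),(52,102)),('fr-y',(358,452),(618,42)),('fr+y',(38,328),(685,300)),
 ('scr b+',(267,53),(92,351)),('scr b-',(491,127),(81,119)),('scr f+',(74,321),(647,288)),('scr f-',(333,427),(592,65))]:
    A,B=s(*a),d(*b); X=tri(A,B); P[n]=X
    print(n,X.round(1),[np.subtract(proj(o[0],X),o[1:]).round(1).tolist() for o in(A,B)])
ax=(P['scr b+']+P['scr b-']-P['scr f+']-P['scr f-']); ax[2]=0;ax/=np.linalg.norm(ax); print(ax, np.degrees(np.arctan2(ax[1],ax[0])))
ctr=(P['scr b+']+P['scr b-']+P['scr f+']+P['scr f-'])/4; ay=np.array([-ax[1],ax[0],0])
m=ctr-ax*77.5; print('mouth from deck',m,'from pivot',P['pivot']-46*ay, 'from knob',P['knob']+35*ay)
for n in P: q=P[n]-(P['pivot']-46*ay); print(n,(q@ax).round(1),(q@ay).round(1))
```

```text
cream [ 524.7 -177.4  180.4] [[-0.2, 0.2], [-0.2, -0.2]]
black [ 454.7 -194.9  179. ] [[-0.1, 0.1], [-0.1, -0.1]]
knob [ 444.2 -118.2  179.3] [[-0.2, 0.1], [-0.2, -0.1]]
tin [ 526.5 -296.   149.4] [[0.1, -0.1], [0.1, 0.1]]
pivot [ 523.5 -105.7  142.5] [[-0.4, 0.2], [-0.3, -0.3]]
disc [ 477.9 -112.8  139.4] [[-0.5, 0.3], [-0.4, -0.3]]
bk+y [ 598.1 -310.8  134.1] [[-0.4, 0.3], [-0.4, -0.4]]
bk-y [ 432.6 -338.6  134.6] [[-0.0, 0.0], [-0.0, -0.0]]
fr-y [384.4 -71.4 137.9] [[-1.8, 1.1], [-1.3, -1.1]]
fr+y [548.9 -40.9 138.6] [[-0.2, 0.1], [-0.1, -0.1]]
scr b+ [ 582.1 -299.2  134.7] [[-0.0, 0.0], [-0.0, -0.0]]
scr b- [ 444.  -323.1  135.2] [[-0.0, 0.0], [-0.0, -0.0]]
scr f+ [539.6 -57.6 135.3] [[-0.3, 0.2], [-0.3, -0.2]]
scr f- [401.  -81.7 135.6] [[-0.1, 0.1], [-0.1, -0.1]]
[ 0.17427412 -0.98469718  0.        ] -79.96358089544715
mouth from deck [ 478.16079102 -114.06459295  135.22212991] from pivot [ 478.22480839 -113.73613481  142.49862045] from knob [ 478.63733225 -112.05162868  179.34720481]
cream 70.8 34.6
black 75.8 -37.4
knob -1.6 -34.3
tin 187.9 15.8
pivot 0.0 46.0
disc -1.0 -0.2
bk+y 215.0 83.7
bk-y 213.4 -84.1
fr-y -58.0 -85.0
fr+y -59.4 82.3
scr b+ 200.7 70.0
scr b- 200.2 -70.2
scr f+ -44.6 70.2
scr f- -45.0 -70.4
```

The crop confirms the cream and black spools on the deck. Triangulating agrees on the mouth at about (478,-114,135) and a deck yaw of -80°, with the lid shut. First I'll bring the shut gripper to just behind the knob.

```bash
cat >> h.py <<'E'
from scipy.spatial.transform import Rotation as Ro
MO=np.array([478.2,-113.8,135.]); DR=Ro.from_euler('z',-80,degrees=True).as_matrix()
def deck(p): return DR.T@(np.array(p)-MO)
def status():
    s=r.sense(); print('t',round(s['clock'],2),'deck',deck(s['eef_pos']).round(1),'rpy',np.degrees(s['tcp_rot']).round(1),'F',s['contact_force'].round(1),'open',round(s['opening'],3)); return s
def plan(*pts):
    s=status(); T=Ro.from_euler('xyz',s['tcp_rot']).as_matrix()
    for p in pts: print(p,((T.T@(DR@np.array(p,float)+MO-s['eef_pos']))/10).round(2))
    print('turn',np.degrees(Ro.from_matrix(T.T@DR@np.diag([1,-1,-1])).as_rotvec()).round(1))
E
python3 -c "
from h import *
plan((30,-35,73))"
```

```text
t 0.25 deck [-86.6 164.1  74. ] rpy [180.   0.  -0.] F [ 0.3 -0.3  0. ] open 1.002
(30, -35, 73) [-17.58  14.94   0.12]
turn [ 0.  0. 80.]
```

Emit:
apply_moves([
  [[-1,-17.6,14.9,0,0,0,80],[-1,-17.6,14.9,0,0,0,80],[-1,-17.6,14.9,0,0,0,80],[-1,-17.6,14.9,0,0,0,80],[-1,-17.6,14.9,0,0,0,80],[-1,-17.6,14.9,0,0,0,80],[-1,-17.6,14.9,0,0,0,80],[-1,-17.6,14.9,0,0,0,80]],
], newtons=20)

```text
clock: 1.05
eef_pos: [448.5, -149.3, 209.3]
tcp_rot: [3.141, -0.0, -1.207]
contact_force: [0.5, -0.4, 0.7]
opening: -0.006
```

```bash
python3 -c "
from h import *
plan((30,-35,73),(30,-35,16))"
```

```text
t 1.05 deck [ 29.8 -35.4  74.3] rpy [180.   -0.  -69.2] F [ 0.5 -0.4  0.7] open -0.006
(30, -35, 73) [ 0.02 -0.04  0.13]
(30, -35, 16) [ 0.02 -0.04  5.83]
turn [ 0.  -0.  10.8]
```

Emit:
apply_moves([
  [[-1,0,0,1,0,0,8],[-1,0,0,2.5,0,0,10.8],[-1,0,0,4.5,0,0,10.8],[-1,0,0,5.8,0,0,10.8],[-1,0,0,5.8,0,0,10.8]],
])

```text
clock: 1.55
eef_pos: [447.2, -148.9, 149.8]
tcp_rot: [3.139, 0.001, -1.396]
contact_force: [-0.5, -0.1, 0.9]
opening: 0.001
```

```bash
python3 -c "
from h import *
P=[]
for th in np.arange(-.25,1.5,.18):
    P.append((-81*np.sin(th),46-81*np.cos(th),16))
plan(*P); grab('side','side1')
im=cv2.imread('pics/side1.png')[130:290,205:445]; cv2.imwrite('pics/c3.png',cv2.resize(im,None,fx=3,fy=3))"
```

```text
t 1.55 deck [ 29.2 -36.6  14.8] rpy [ 1.798e+02  1.000e-01 -8.000e+01] F [-0.5 -0.1  0.9] open 0.001
(np.float64(20.039720699616357), np.float64(-32.481906158562225), 16) [-0.92 -0.41 -0.12]
(np.float64(5.665370634340154), np.float64(-34.80163102051564), 16) [-2.35 -0.18 -0.12]
(np.float64(-8.89204236781116), np.float64(-34.51044393449244), 16) [-3.81 -0.21 -0.12]
(np.float64(-23.162130233491684), np.float64(-31.61775391652847), 16) [-5.24 -0.5  -0.11]
(np.float64(-36.68378911570453), np.float64(-26.217031343821645), 16) [-6.59 -1.05 -0.11]
(np.float64(-49.02009886461919), np.float64(-18.48278768247353), 16) [-7.82 -1.82 -0.11]
(np.float64(-59.77244105990698), np.float64(-8.664936565772628), 16) [-8.9  -2.8  -0.12]
(np.float64(-68.59337941405923), np.float64(2.9192815686772065), 16) [-9.78 -3.96 -0.12]
(np.float64(-75.19788634718249), np.float64(15.89555034689683), 16) [-10.44  -5.26  -0.12]
(np.float64(-79.37255297328775), np.float64(29.84457259919658), 16) [-10.85  -6.65  -0.13]
turn [0.2 0.1 0. ]
```

View pics/c3.png

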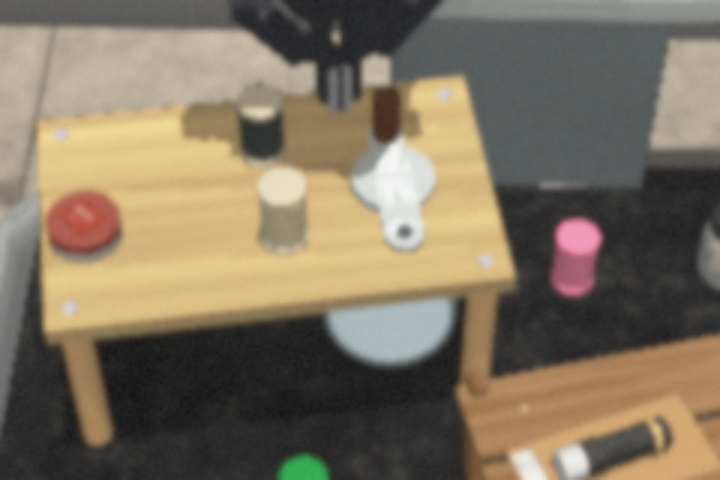

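The shut fingertips (image 340,100) stand clear between the knob (387,115) and the black spool (262,120). Now I'll push the knob round its arc.

Emit:
apply_moves([
  [[-1,-0.9,-0.3,0,0,0,0],[-1,-1.8,-0.2,0,0,0,0],[-1,-2.8,-0.2,0,0,0,0],[-1,-3.8,-0.25,0,0,0,0],[-1,-4.8,-0.4,0,0,0,0],[-1,-5.7,-0.7,0,0,0,0],[-1,-6.6,-1.1,0,0,0,0],[-1,-6.6,-1.1,0,0,0,0]],
])

```text
clock: 2.4
eef_pos: [447.5, -81.1, 150.9]
tcp_rot: [3.14, 0.001, -1.394]
contact_force: [0.4, -0.5, -0.4]
opening: -0.003
```

```bash
python3 -c "
from h import *
plan((-49,-18.5,16),(-60,-9,16),(-69,3,16),(-75,16,16),(-79,30,16),(-80,40,16)); f=grab('side','side2')
im=cv2.imread('pics/side2.png')[130:290,205:445]; cv2.imwrite('pics/c4.png',cv2.resize(im,None,fx=3,fy=3))"
```

```text
t 2.4 deck [-37.6 -24.5  15.9] rpy [ 1.799e+02  1.000e-01 -7.990e+01] F [ 0.4 -0.5 -0.4] open -0.003
(-49, -18.5, 16) [-1.14 -0.6  -0.01]
(-60, -9, 16) [-2.24 -1.56 -0.01]
(-69, 3, 16) [-3.14 -2.76 -0.01]
(-75, 16, 16) [-3.74 -4.06 -0.01]
(-79, 30, 16) [-4.13 -5.46 -0.01]
(-80, 40, 16) [-4.23 -6.46 -0.02]
turn [0.1 0.1 0.1]
```

View pics/c4.png

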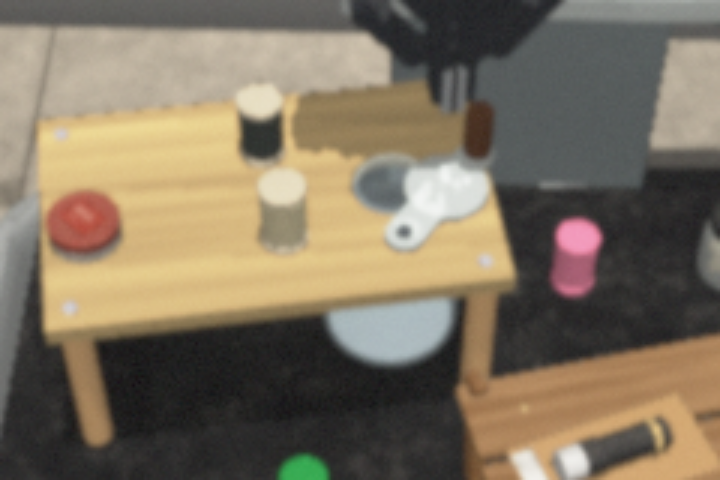

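The lid is about half open, with the knob at (478,128) riding ahead of the fingers. Continuing.

Emit:
apply_moves([
  [[-1,-1.1,-0.6,0,0,0,0],[-1,-1.7,-1.1,0,0,0,0],[-1,-2.2,-1.6,0,0,0,0],[-1,-2.8,-2.3,0,0,0,0],[-1,-3.3,-3.1,0,0,0,0],[-1,-3.7,-4.1,0,0,0,0],[-1,-4.0,-5.2,0,0,0,0],[-1,-4.0,-5.6,0,0,0,0]],
])

```text
clock: 3.25
eef_pos: [496.8, -31.7, 150.8]
tcp_rot: [3.14, 0.001, -1.394]
contact_force: [0.3, 0.3, 0.3]
opening: -0.004
```

```bash
python3 -c "
from h import *
plan((-65,10,16),(-65,10,80),(71,34.5,80)); f=grab('side','side3')
im=cv2.imread('pics/side3.png')[130:290,205:445]; cv2.imwrite('pics/c5.png',cv2.resize(im,None,fx=3,fy=3))"
```

```text
t 3.25 deck [-77.6  32.6  15.8] rpy [ 1.799e+02  1.000e-01 -7.990e+01] F [0.3 0.3 0.3] open -0.004
(-65, 10, 16) [ 1.25  2.26 -0.02]
(-65, 10, 80) [ 1.25  2.27 -6.42]
(71, 34.5, 80) [14.85 -0.14 -6.44]
turn [0.1 0.1 0.1]
```

View pics/c5.png

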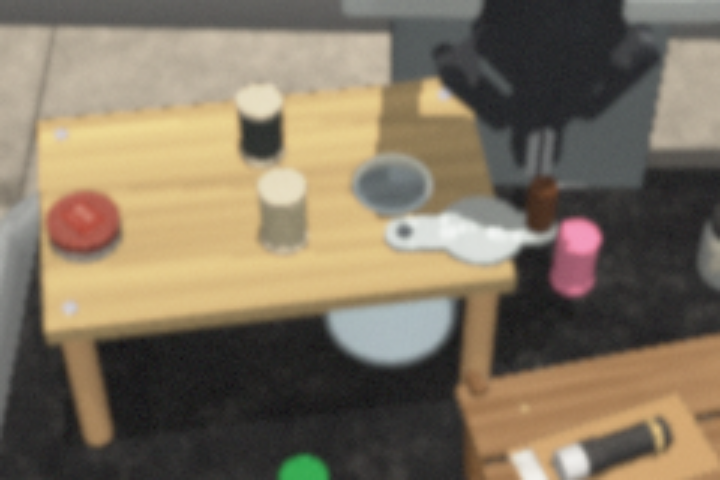

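The lid is well open (about 1.6 rad) and the mouth at (393,184) is free. Next I'll rise and move over the cream spool, opening on the way.

Emit:
apply_moves([
  [[-1,0.2,0.8,-1,0,0,0],[-1,0.4,1,-4,0,0,0],[-1,0.6,1,-6.4,0,0,0],[0.6,5,0.3,-6.4,0,0,0],[0.6,9.5,0,-6.4,0,0,0],[0.6,13.5,-0.1,-6.4,0,0,0],[0.6,14.9,-0.1,-6.4,0,0,0],[0.6,14.9,-0.1,-6.4,0,0,0]],
])

```text
clock: 4.1
eef_pos: [523.8, -180.3, 215.0]
tcp_rot: [3.14, 0.001, -1.397]
contact_force: [-0.8, -0.4, -0.6]
opening: 0.798
```

```bash
python3 -c "
from h import *
plan((71,34.5,80),(71,34.5,5)); f=grab('side','side4'); print('mouth',deck(onz(f,336,191.2,135)))
f=grab('wrist','w4')
for p in [(70.8,34.6,46),(75.8,-37.4,46),(0,0,0)]: print(proj(f,DR@np.array(p)+MO))"
```

```text
t 4.1 deck [73.4 33.3 80. ] rpy [179.9   0.  -80. ] F [-0.8 -0.4 -0.6] open 0.798
(71, 34.5, 80) [-0.24 -0.12 -0.  ]
(71, 34.5, 5) [-0.23 -0.13  7.5 ]
turn [ 0.1  0.  -0. ]
mouth [-1.15552819  2.4318699   0.        ]
(np.float64(313.53886912751875), np.float64(268.80708682684286))
(np.float64(322.9891222270413), np.float64(394.66384478801183))
(np.float64(198.7766226604666), np.float64(295.3102965635395))
```

View pics/w4.png

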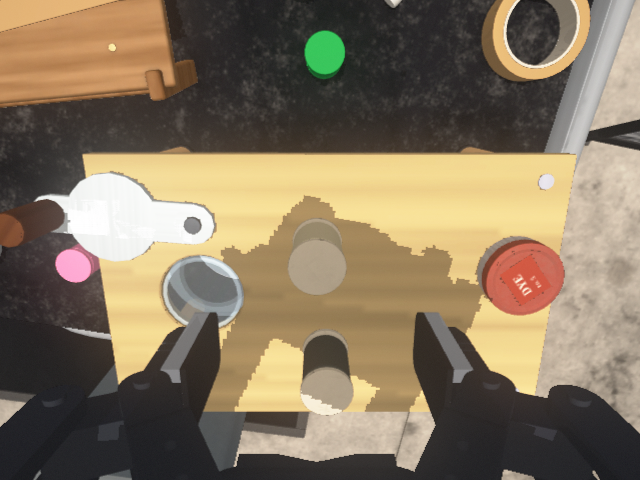

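The wrist view shows the cream top at (317,267), the black top at (327,388), the mouth at (202,292) and the tin at (523,277). All are within about 2 mm of the predictions, with a consistent offset. Descending on the cream spool.

Emit:
apply_moves([
  [[0.6,-0.15,-0.15,3,0,0,0],[0.6,-0.15,-0.15,5.5,0,0,0],[0.6,-0.15,-0.15,7,0,0,0],[0.6,-0.15,-0.15,7.5,0,0,0],[-1,-0.15,-0.15,7.5,0,0,0],[-1,-0.15,-0.15,7.5,0,0,0],[-1,-0.15,-0.15,7.5,0,0,0],[-1,-0.15,-0.15,7.5,0,0,0]],
], newtons=20)

```text
clock: 5.0
eef_pos: [525.2, -176.1, 140.9]
tcp_rot: [3.141, 0.001, -1.395]
contact_force: [-1.1, 1.0, 5.5]
opening: 0.326
```

```bash
python3 -c "
from h import *
plan((71,34.5,5),(40,10,6),(1,1,6)); f=grab('side','side5')
im=cv2.imread('pics/side5.png')[130:290,205:445]; cv2.imwrite('pics/c6.png',cv2.resize(im,None,fx=3,fy=3))"
```

```text
t 5.0 deck [69.5 35.4  5.9] rpy [ 1.80e+02  1.00e-01 -7.99e+01] F [-1.1  1.   5.5] open 0.326
(71, 34.5, 5) [0.15 0.09 0.09]
(40, 10, 6) [-2.96  2.54 -0.01]
(1, 1, 6) [-6.86  3.44 -0.01]
turn [0.  0.1 0.1]
```

View pics/c6.png

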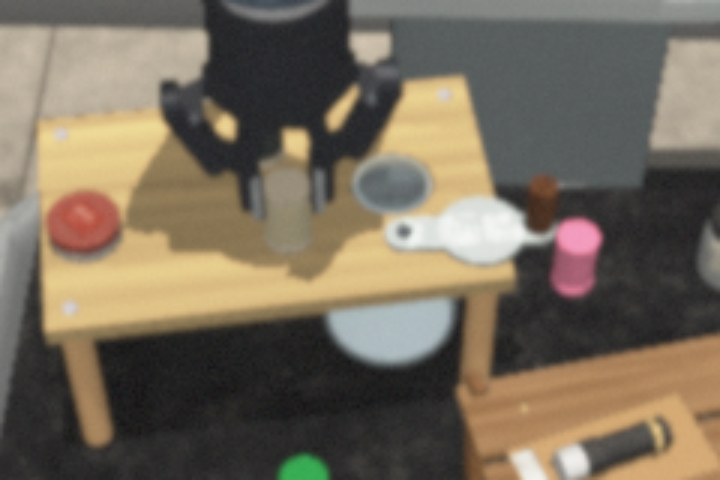

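The spool is gripped (opening 27.7 mm, vertical force 5 N). Sliding it to the mouth, keeping clear of the black spool.

Emit:
apply_moves([
  [[-1,-1,0.8,-0.05,0,0,0],[-1,-2,1.7,-0.05,0,0,0],[-1,-3,2.6,-0.05,0,0,0],[-1,-4.2,3,-0.05,0,0,0],[-1,-5.4,3.3,-0.05,0,0,0],[-1,-6.3,3.4,-0.05,0,0,0],[-1,-6.9,3.4,-0.05,0,0,0],[-1,-6.9,3.4,-0.05,0,0,0]],
])

```text
clock: 5.85
eef_pos: [479.8, -113.3, 141.5]
tcp_rot: [-3.142, 0.001, -1.394]
contact_force: [-0.8, 1.3, -1.1]
opening: 0.328
```

```bash
python3 -c "
from h import *
plan((1,1,6)); f=grab('side','side6')
im=cv2.imread('pics/side6.png')[130:290,205:445]; a=cv2.resize(im,None,fx=2,fy=2)
f=grab('scene','scene6')
im=cv2.imread('pics/scene6.png')[165:325,290:460];b=cv2.resize(im,None,fx=2,fy=2)
cv2.imwrite('pics/c7.png',np.hstack([a[:320,:430],b]))"
```

```text
t 5.85 deck [-0.2  1.6  6.5] rpy [-1.80e+02  1.00e-01 -7.99e+01] F [-0.8  1.3 -1.1] open 0.328
(1, 1, 6) [0.12 0.07 0.05]
turn [-0.   0.1  0.1]
```

View pics/c7.png

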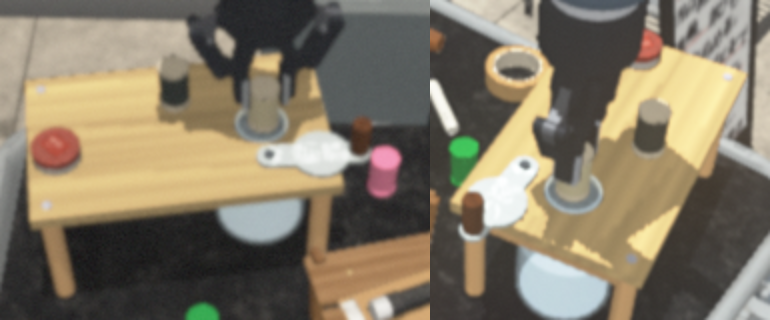

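The cream spool's foot is inside the mouth ring in both views. Releasing it, then rising.

Emit:
apply_moves([
  [[0.2,0,0,0,0,0,0],[0.2,0,0,0,0,0,0],[0.2,0,0,0,0,0,0],[0.2,0,0,0,0,0,0],[0.2,0,0,-3,0,0,0],[0.2,0,0,-6,0,0,0],[0.2,0,0,-7.3,0,0,0],[0.2,0,0,-7.3,0,0,0]],
])

```text
clock: 6.75
eef_pos: [481.2, -114.6, 216.1]
tcp_rot: [-3.138, -0.001, -1.394]
contact_force: [0.2, 0.6, -0.7]
opening: 0.6
```

```bash
cat >> h.py <<'E'
def blobs(n,box=None):
    """centres of cream/dark/red things in view, via HSV, with deck coordinates"""
    f=grab(n); hsv=cv2.cvtColor(f['pixels'],cv2.COLOR_RGB2HSV)
    return f,hsv
def up(x,y,z): return DR@np.array([x,y,z],float)+MO
def patch(f,X,k=2):
    u,v=map(int,np.round(proj(f,X))); return (u,v),f['pixels'][v-k:v+k+1,u-k:u+k+1].reshape(-1,3).mean(0).round()
def tin(f):
    h=cv2.cvtColor(f['pixels'],cv2.COLOR_RGB2HSV); m=(((h[...,0]<8)|(h[...,0]>172))&(h[...,1]>140)&(h[...,2]>60)).astype(np.uint8)
    u0,v0=map(int,proj(f,up(188,16,18))); q=np.zeros_like(m); q[max(v0-25,0):v0+25,max(u0-30,0):u0+30]=1; M=cv2.moments(m*q)
    if M['m00']<20: return None
    return deck(onz(f,M['m10']/M['m00'],M['m01']/M['m00'],153)).round(1)
E
python3 -c "
from h import *
plan((76,-37,80))
ref=cv2.cvtColor(cv2.imread('pics/side0.png'),cv2.COLOR_BGR2RGB)
f=grab('side','side7'); w=grab('wrist','w7')
print('tin now',tin(f)); g=dict(f,pixels=ref); print('tin start',tin(g))
for n,ff in(('side',f),('wrist',w)):
    for nm,p in(('over mouth',(0,0,23)),('mouth',(0,0,0)),('cream old',(71,34.5,30)),('black body',(76,-37.5,30)),('black top',(76,-37.5,46)),('deck',(100,40,0))): print(n,nm,patch(ff,up(*p)))
"
```

```text
t 6.75 deck [ 1.3  2.9 81.1] rpy [-179.8   -0.   -79.9] F [ 0.2  0.6 -0.7] open 0.6
(76, -37, 80) [7.46 4.   0.1 ]
turn [-0.2 -0.   0.1]
tin now [187.9  19.8  18. ]
tin start [187.2  19.7  18. ]
side over mouth ((335, 182), array([155., 150., 132.]))
side mouth ((335, 190), array([109., 117., 118.]))
side cream old ((299, 198), array([220., 190., 132.]))
side black body ((291, 169), array([112., 106.,  93.]))
side black top ((291, 162), array([150., 141., 121.]))
side deck ((283, 213), array([218., 189., 131.]))
wrist over mouth ((314, 260), array([114., 117., 118.]))
wrist mouth ((315, 247), array([150., 155., 157.]))
wrist cream old ((456, 200), array([234., 201., 134.]))
wrist black body ((452, 329), array([167., 153., 131.]))
wrist black top ((462, 344), array([167., 152., 130.]))
wrist deck ((492, 180), array([236., 204., 136.]))
```

```bash
python3 -c "
from h import *
w=cv2.cvtColor(cv2.imread('pics/w7.png'),cv2.COLOR_BGR2RGB).astype(int)
print('r-b / r around mouth'); 
for v in range(205,300,6): print(v,' '.join('%3d/%3d'%(w[v,u,0]-w[v,u,2],w[v,u,0]) for u in range(260,372,8)))
"
```

```text
r-b / r around mouth
205  85/241  86/241  86/241  86/240  87/240  56/167  42/164   7/165  37/174  90/227  91/238  91/238  92/238  97/238
211  88/240  87/240  86/238  89/239  50/157  -7/238   1/217  22/181   5/207  -1/232  -6/197  94/237  95/237  96/237
217  88/241  90/240  89/240  55/162 -10/235 -12/186  35/177  35/175  35/175  35/175 -12/225   1/195  96/237  96/238
223  90/239  90/239  89/231 -12/218 -12/186 -12/185  34/175  34/174  36/174  36/173 -12/181 -12/226  66/163  94/240
229  92/233  91/233  55/153 -12/221 -12/186 -12/181 -11/184  35/175  35/173 -13/179 -14/177 -12/179   8/150  70/166
235  90/229  90/229  37/137  -4/126 -15/178 -14/179 -12/180 -14/179 -15/177 -13/178 -13/178 -11/173 -13/171  65/159
241  93/230  86/206  17/138  -5/125   0/109 -14/176 -15/176 -14/177 -14/177 -14/176  -6/162  -5/126 -15/177  59/146
247  93/237  64/159  28/145 -11/138   0/107  -3/107  -3/109  -7/166  -4/134  -3/111  -2/108  -5/129 -15/178  61/148
253  94/223  68/165  53/135 -11/141  -7/123  -3/105  -4/106  -2/111  -5/108  -4/107  -6/131 -12/144  -5/184  66/157
259  65/159  66/160  61/151 -13/159 -12/141  -8/127  -3/109  -3/108  -4/108  -9/131 -10/147 -12/144  44/119  65/155
265  62/151  62/152  62/151   5/203 -10/143 -10/144 -13/145  -8/132 -12/136 -11/146 -10/145  -9/188  59/143  62/149
271  62/150  62/150  62/150  57/140   0/203 -12/143 -12/145 -10/145 -10/145 -12/145 -10/146  24/156  62/148  61/147
277  66/156  66/155  66/154  65/154  54/133   3/221  -9/139 -13/140 -10/141  12/186  13/182  63/150  62/151  63/151
283  69/161  68/161  69/161  68/160  66/159  66/157  32/165   7/194  13/191  59/146  66/159  67/159  66/158  67/158
289  70/163  72/164  70/162  70/163  71/163  69/163  70/163  71/163  70/162  69/163  70/163  71/163  70/162  71/162
295  69/160  69/160  70/159  67/159  66/159  67/159  68/160  68/159  67/159  67/160  68/159  67/158  67/159  68/160
```

Deep in the jar a small cream disc is visible, so the cream spool is in; the tin hasn't moved. Now the black spool.

Emit:
apply_moves([
  [[0.6,3,1.5,0,0,0,0],[0.6,6,3,0,0,0,0],[0.6,7.5,4,0,0,0,0],[0.6,7.5,4,0,0,0,0],[0.6,7.5,4,3,0,0,0],[0.6,7.5,4,5.5,0,0,0],[0.6,7.5,4,7,0,0,0],[0.6,7.5,4,7.5,0,0,0]],
])

```text
clock: 7.65
eef_pos: [451.8, -193.4, 136.0]
tcp_rot: [3.138, 0.004, -1.394]
contact_force: [-0.3, -0.2, 0.7]
opening: 0.801
```

```bash
python3 -c "
from h import *
plan((76.5,-37.5,6)); f=grab('side'); print(tin(f))
for p in ((76,-37.5,30),(76,-37.5,46),(76,-30,5)): print(patch(f,up(*p)))"
```

```text
t 7.65 deck [ 73.9 -39.8   1. ] rpy [179.8   0.2 -79.9] F [-0.3 -0.2  0.7] open 0.801
(76.5, -37.5, 6) [ 0.26 -0.23 -0.5 ]
turn [0.2 0.2 0.1]
[187.6  19.5  18. ]
((291, 169), array([112., 106.,  93.]))
((291, 162), array([151., 141., 122.]))
((292, 181), array([68., 67., 60.]))
```

Emit:
apply_moves([
  [[0.6,0.25,-0.2,-0.5,0,0,0],[0.6,0.25,-0.2,-0.5,0,0,0],[-1,0.25,-0.2,-0.5,0,0,0],[-1,0.25,-0.2,-0.5,0,0,0],[-1,0.25,-0.2,-0.5,0,0,0],[-1,0.25,-0.2,-0.5,0,0,0],[-1,0.25,-0.2,-0.5,0,0,0]],
])

```text
clock: 8.4
eef_pos: [454.9, -195.9, 141.8]
tcp_rot: [3.139, 0.003, -1.394]
contact_force: [-1.3, 0.2, 5.7]
opening: 0.327
```

```bash
python3 -c "
from h import *
plan((40,-12,6.5),(0,1,6.5))"
```

```text
t 8.4 deck [ 76.8 -37.2   6.8] rpy [179.8   0.2 -79.9] F [-1.3  0.2  5.7] open 0.327
(40, -12, 6.5) [-3.67 -2.53  0.04]
(0, 1, 6.5) [-7.67 -3.84  0.04]
turn [0.2 0.2 0.1]
```

Emit:
apply_moves([
  [[-1,-1,-0.7,0,0,0,0],[-1,-2.2,-1.5,0,0,0,0],[-1,-3.6,-2.5,0,0,0,0],[-1,-5,-3.2,0,0,0,0],[-1,-6.2,-3.6,0,0,0,0],[-1,-7.2,-3.8,0,0,0,0],[-1,-7.7,-3.8,0,0,0,0],[-1,-7.7,-3.8,0,0,0,0]],
])

```text
clock: 9.2
eef_pos: [478.3, -112.7, 141.8]
tcp_rot: [3.138, 0.003, -1.393]
contact_force: [0.2, -1.0, -0.7]
opening: 0.331
```

```bash
python3 -c "
from h import *
plan((0,1,6.5)); 
for n in('side','scene'):
    f=grab(n,n+'9'); 
    g=f['pixels'].astype(int)
    for z in (3,12):
        u,v=map(int,np.round(proj(f,up(0,0,z)))); print(n,z,u,v,g[v,u-22:u+23:2].sum(1).tolist() if 0 else (g[v,u-22:u+23:2].sum(-1)//3).tolist())
"
```

```text
t 9.2 deck [-1.1  0.3  6.8] rpy [179.8   0.2 -79.8] F [ 0.2 -1.  -0.7] open 0.331
(0, 1, 6.5) [ 0.11 -0.07  0.03]
turn [0.2 0.2 0.2]
side 3 335 189 [110, 112, 114, 113, 115, 150, 118, 99, 94, 58, 48, 47, 47, 46, 49, 72, 116, 155, 128, 112, 109, 111, 124]
side 12 335 186 [108, 111, 108, 107, 108, 127, 158, 132, 93, 50, 45, 48, 46, 45, 43, 68, 142, 140, 116, 117, 115, 117, 117]
scene 3 361 258 [187, 178, 133, 130, 166, 145, 117, 106, 67, 72, 78, 109, 107, 70, 67, 96, 125, 160, 182, 130, 138, 138, 137]
scene 12 362 255 [180, 202, 197, 146, 170, 182, 124, 76, 74, 63, 66, 129, 128, 75, 70, 137, 185, 158, 127, 131, 135, 137, 137]
```

The black spool is inside the mouth ring to within about 2 mm. Nudging it +1 mm and releasing.

Emit:
apply_moves([
  [[-1,0.15,-0.05,0,0,0,0],[0.2,0.15,-0.05,0,0,0,0],[0.2,0.15,-0.05,0,0,0,0],[0.2,0.15,-0.05,0,0,0,0],[0.2,0.15,-0.05,0,0,0,0],[0.2,0.15,-0.05,-3,0,0,0],[0.2,0.15,-0.05,-6,0,0,0],[0.2,0.15,-0.05,-7.3,0,0,0]],
])

```text
clock: 10.1
eef_pos: [480.8, -115.4, 217.3]
tcp_rot: [-3.141, 0.002, -1.394]
contact_force: [0.6, 0.1, -0.5]
opening: 0.601
```

```bash
python3 -c "
from h import *
plan((-85,95,80),(-85,95,16)); f=grab('side','side10'); w=grab('wrist','w10'); print(tin(f))
a=cv2.imread('pics/w10.png')[120:420,120:520]; b=cv2.imread('pics/side10.png')[130:290,205:405]
cv2.imwrite('pics/c8.png',np.hstack([a,cv2.resize(b,(375,300))]))"
```

```text
t 10.1 deck [ 2.   2.3 82.3] rpy [-1.80e+02  1.00e-01 -7.99e+01] F [ 0.6  0.1 -0.5] open 0.601
(-85, 95, 80) [-8.68 -9.29  0.25]
(-85, 95, 16) [-8.67 -9.29  6.65]
turn [-0.   0.1  0.1]
[187.9  20.   18. ]
```

View pics/c8.png

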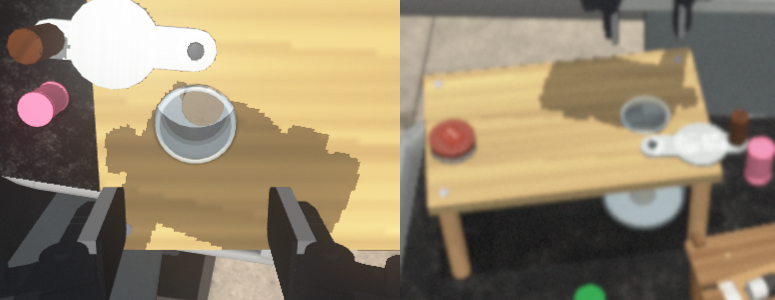

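The deck is clear apart from the tin, and a spool top shows inside the jar's mouth (about 205,107 in the left crop), so the spools are most likely stacked. That was the last viewed picture. Now the fingers go to the far side of the knob.

Emit:
apply_moves([
  [[-1,-2.5,-3,0,0,0,0],[-1,-5,-6,0,0,0,0],[-1,-7.7,-8.6,0,0,0,0],[-1,-7.7,-8.6,0,0,0,0],[-1,-7.7,-8.6,2.5,0,0,0],[-1,-7.7,-8.6,4.5,0,0,0],[-1,-7.7,-8.6,6,0,0,0],[-1,-7.7,-8.6,6.4,0,0,0]],
])

```text
clock: 11.0
eef_pos: [549.5, -24.7, 149.6]
tcp_rot: [3.137, 0.003, -1.394]
contact_force: [-1.2, 0.3, 0.1]
opening: -0.004
```

```bash
python3 -c "
from h import *
P=[(-81*np.sin(t),46-81*np.cos(t),17) for t in np.arange(2.0,.2,-.18)]
plan(*P); f=grab('side')
h=cv2.cvtColor(f['pixels'],cv2.COLOR_RGB2HSV); 
for p in((-81,48,30),(-81,52,30),(-80,60,30)): print(patch(f,up(*p),1))"
```

```text
t 11.0 deck [-75.4  85.7  14.6] rpy [ 1.797e+02  1.000e-01 -7.990e+01] F [-1.2  0.3  0.1] open -0.004
(np.float64(-73.65309157288021), np.float64(79.70789376031854), 17) [ 0.17  0.6  -0.23]
(np.float64(-78.49783943931696), np.float64(65.97721710747555), 17) [-0.31  1.97 -0.23]
(np.float64(-80.80611688685306), np.float64(51.60102434097904), 17) [-0.55  3.41 -0.22]
(np.float64(-80.50333743634323), np.float64(37.04384783457438), 17) [-0.52  4.87 -0.21]
(np.float64(-77.59928468342723), np.float64(22.77606801981162), 17) [-0.23  6.29 -0.21]
(np.float64(-72.18779616497628), np.float64(9.258714164528257), 17) [ 0.3   7.65 -0.2 ]
(np.float64(-64.44373122294567), np.float64(-3.071432688120467), 17) [ 1.08  8.88 -0.2 ]
(np.float64(-54.617320841879774), np.float64(-13.815953257096595), 17) [ 2.06  9.96 -0.2 ]
(np.float64(-43.02608203159159), np.float64(-22.62766399208668), 17) [ 3.21 10.84 -0.2 ]
(np.float64(-30.04455802245164), np.float64(-29.221835481697312), 17) [ 4.51 11.5  -0.2 ]
turn [0.3 0.1 0.1]
((385, 194), array([40., 40., 43.]))
((385, 196), array([40., 41., 42.]))
((386, 199), array([68., 70., 71.]))
```

Emit:
apply_moves([
  [[-1,0,1,-0.2,0,0,0],[-1,-0.4,2.2,-0.2,0,0,0],[-1,-0.55,3.4,-0.2,0,0,0],[-1,-0.5,4.6,-0.2,0,0,0],[-1,-0.3,5.8,-0.2,0,0,0],[-1,0.1,7,-0.2,0,0,0],[-1,0.6,8,-0.2,0,0,0],[-1,0.6,8,-0.2,0,0,0]],
])

```text
clock: 11.85
eef_pos: [470.8, -45.4, 152.4]
tcp_rot: [3.137, 0.003, -1.395]
contact_force: [0.2, 0.2, 0.2]
opening: -0.002
```

```bash
cat >> h.py <<'E'
def knob(f,show=True):
    h=cv2.cvtColor(f['pixels'],cv2.COLOR_RGB2HSV); m=((h[...,0]<12)&(h[...,1]>110)&(h[...,2]>30)&(h[...,2]<140)).astype(np.uint8)
    q=np.zeros_like(m)
    for t in np.arange(0,1.8,.02): u,v=map(int,proj(f,up(-81*np.sin(t),46-81*np.cos(t),25))); cv2.circle(q,(u,v),12,1,-1)
    n,l,s,c=cv2.connectedComponentsWithStats(m*q)
    for i in range(1,n):
        if s[i,4]>25:
            d=deck(onz(f,*c[i],159)); print('knob?',s[i,4],c[i].round(),d.round(1),'lid',round(float(np.arctan2(-d[0],46-d[1])),2))
E
python3 -c "
from h import *
P=[(-81*np.sin(t),46-81*np.cos(t),17) for t in np.arange(.9,.15,-.1)]
plan(*P); knob(grab('side','s11'));knob(grab('scene','sc11'))"
```

```text
t 11.85 deck [-68.7   4.6  17.4] rpy [ 1.797e+02  1.000e-01 -7.990e+01] F [0.2 0.2 0.2] open -0.002
(np.float64(-63.449479679826155), np.float64(-4.350407429923813), 17) [0.52 0.89 0.05]
(np.float64(-58.10584336286134), np.float64(-10.433243457120398), 17) [1.05 1.5  0.05]
(np.float64(-52.18163266625298), np.float64(-15.95221717004356), 17) [1.65 2.05 0.05]
(np.float64(-45.736040344997875), np.float64(-20.85218480768394), 17) [2.29 2.55 0.05]
(np.float64(-38.83346862694045), np.float64(-25.084187513120185), 17) [2.98 2.97 0.05]
(np.float64(-31.5428857270007), np.float64(-28.60594051423368), 17) [3.71 3.32 0.05]
(np.float64(-23.937136739568516), np.float64(-31.38225561917409), 17) [4.47 3.6  0.05]
(np.float64(-16.092215794399973), np.float64(-33.38539280514057), 17) [5.25 3.8  0.05]
turn [0.3 0.1 0.1]
knob? 64 [365. 174.] [-55.8 -10.4  24. ] lid 0.78
```

The lid is at about 0.78 rad and following. Continuing towards shut.

Emit:
apply_moves([
  [[-1,0.5,0.9,0,0,0,0],[-1,1.05,1.5,0,0,0,0],[-1,1.65,2.05,0,0,0,0],[-1,2.3,2.55,0,0,0,0],[-1,3,3,0,0,0,0],[-1,3.7,3.3,0,0,0,0],[-1,4.5,3.6,0,0,0,0],[-1,4.9,3.7,0,0,0,0]],
])

```text
clock: 12.75
eef_pos: [444.3, -100.5, 152.6]
tcp_rot: [3.138, 0.002, -1.395]
contact_force: [0.3, 0.8, 0.4]
opening: 0.006
```

```bash
python3 -c "
from h import *
plan((-15,-34,17),(-13,-34,17)); knob(grab('side','s12'));knob(grab('scene','sc12'))"
```

```text
t 12.75 deck [-19.  -31.   17.6] rpy [ 1.798e+02  1.000e-01 -8.000e+01] F [0.3 0.8 0.4] open 0.006
(-15, -34, 17) [0.4  0.3  0.06]
(-13, -34, 17) [0.6  0.3  0.06]
turn [0.2 0.1 0. ]
knob? 54 [335. 167.] [ -5.3 -35.   24. ] lid 0.07
```

Emit:
apply_moves([
  [[-1,0.2,0.2,0,0,0,0],[-1,0.4,0.2,0,0,0,0],[-1,0.5,0.2,0,0,0,0],[-1,0.5,0.2,0,0,0,0]],
])

```text
clock: 13.25
eef_pos: [443.3, -105.5, 152.5]
tcp_rot: [3.138, 0.002, -1.396]
contact_force: [-0.2, -0.6, -0.1]
opening: 0.001
```

```bash
python3 -c "
from h import *
plan((-40,-34,17)); f=grab('side','s13'); knob(f)
f['pixels']=cv2.cvtColor(cv2.imread('pics/side0.png'),cv2.COLOR_BGR2RGB); print('start'); knob(f)"
```

```text
t 13.25 deck [-14.2 -32.9  17.5] rpy [ 1.798e+02  1.000e-01 -8.000e+01] F [-0.2 -0.6 -0.1] open 0.001
(-40, -34, 17) [-2.58  0.11  0.06]
turn [0.2 0.1 0. ]
knob? 56 [332. 169.] [  0.4 -32.5  24. ] lid -0.01
start
knob? 56 [333. 168.] [ -1.2 -34.9  24. ] lid 0.02
```

The lid is at its starting angle. One more small push to feel the stop.

Emit:
apply_moves([
  [[-1,0.2,0,0,0,0,0],[-1,0.3,0,0,0,0,0],[-1,0.3,0,0,0,0,0]],
])

```text
clock: 13.6
eef_pos: [443.4, -106.6, 152.3]
tcp_rot: [3.138, 0.006, -1.397]
contact_force: [-0.4, 11.9, 2.1]
opening: 0.0
```

Emit:
apply_moves([
  [[-1,-1,0,0,0,0,0],[-1,-2.5,0,0,0,0,0],[-1,-2.5,0,-2,0,0,0],[-1,-2.5,0,-5,0,0,0],[-1,-2.5,0,-9,0,0,0],[-1,-8,-2,-10,0,0,0],[-1,-12,-4,-10,0,0,0],[-1,-12,-4,-10,0,0,0]],
])

```text
clock: 14.4
eef_pos: [464.0, 22.2, 253.9]
tcp_rot: [3.141, 0.007, -1.394]
contact_force: [-0.9, -1.2, -0.1]
opening: -0.0
```

Emit:
apply_moves([
  [[-1,-4,-2,0,0,0,0],[-1,-8,-4,0,0,0,0],[-1,-8,-4,0,0,0,0],[-1,-8,-4,0,0,0,0],[-1,-8,-4,0,0,0,0]],
])

```text
clock: 14.9
eef_pos: [488.7, 107.2, 254.1]
tcp_rot: [3.14, 0.006, -1.394]
contact_force: [-0.6, -0.4, -0.3]
opening: 0.004
```

```bash
python3 -c "
from h import *
status(); g0=cv2.cvtColor(cv2.imread('pics/side0.png'),cv2.COLOR_BGR2RGB); s0=cv2.cvtColor(cv2.imread('pics/scene0.png'),cv2.COLOR_BGR2RGB)
for n,o in(('side',g0),('scene',s0)):
    f=grab(n,n+'E'); print(n,'tin',tin(f)); knob(f); print('colours over disc now/start')
    for p in((0,20,6),(0,0,6),(0,-15,6),(0,46,6)): print(patch(f,up(*p),1),patch(dict(f,pixels=o),up(*p),1)[1])
    print('tin start',tin(dict(f,pixels=o))); knob(dict(f,pixels=o))
"
```

```text
t 14.9 deck [-215.8   48.7  119.1] rpy [179.9   0.4 -79.8] F [-0.6 -0.4 -0.3] open 0.004
side tin [188.   20.1  18. ]
knob? 46 [333. 167.] [ -0.4 -36.   24. ] lid 0.0
colours over disc now/start
((337, 196), array([225., 229., 225.])) [227. 230. 226.]
((335, 188), array([225., 229., 225.])) [236. 239. 236.]
((334, 182), array([218., 222., 218.])) [241. 243. 241.]
((339, 207), array([123., 127., 128.])) [123. 127. 128.]
tin start [187.2  19.7  18. ]
knob? 56 [333. 168.] [ -1.2 -34.9  24. ] lid 0.02
scene tin [182.8  15.   18. ]
colours over disc now/start
((351, 253), array([245., 248., 247.])) [253. 254. 254.]
((362, 257), array([243., 247., 245.])) [249. 251. 250.]
((370, 260), array([244., 247., 245.])) [253. 254. 254.]
((337, 248), array([138., 141., 139.])) [142. 146. 145.]
tin start [183.8  15.8  18. ]
```

The last push met the stop at 12 N. The lid is at 0.0 rad, the tin is where it stood, and the robot is clear. Handing in.

```bash
python3 -c "
from rig import r
print(r.sign_off())"
```

```text
the job is handed in; nothing more can be done
None
```

I swung the lid open to about 1.6 rad and slid the spools along the deck into the mouth one at a time, cream first and then black. I then swung the lid back until it met its stop, and handed the job in at about 15 s.

**Last checks:**
- **Lid:** it measured about 0.0 rad in the side view, and the last push met the stop at 12 N. My colour mask did not find the knob in the scene view, so only one camera gives the angle. The disc colours over the mouth match the start in both views.
- **Tin:** it moved less than about 1.3 mm from its start in both views, which is within measuring noise. The two cameras differ by about 5 mm on its absolute position.
- **Spools:** the cream spool's top was seen deep in the jar after its drop. After the black one, the deck was empty apart from the tin and a spool top was visible inside the mouth. By its apparent size the two are probably stacked, with the upper centre about 60 mm below the mouth. I could not check this again once the lid was shut.
- **Robot:** it stands clear, with its fingertips about 120 mm above deck level. The force reading was under 1 N.

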